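Swap drawers on an interlocked bench drawer unit

TASK

The small drawer unit on the bench lets only one drawer out at a time, and its middle drawer has been left open. Push the middle drawer fully home so that the interlock frees the others, then pull the wide drawer well out (to about its full travel) so that the tube rack in it can be reached. Leave the left narrow drawer shut.

Things in the scene. Friction and masses are not known exactly. Their poses are not given: they have to be found in the camera images.
- drawer_middle (a joint): Opening of the middle narrow drawer in m: 0 = fully home, 0.09 = the stop (full travel); it starts open by 0.045 to 0.085. Slides along the unit's -x axis (towards the robot) with about 1.5 N of friction and stays where it is left.
- drawer_wide (a joint): Opening of the wide drawer in m: 0 = fully home, 0.09 = the stop; it starts shut. Same sliding direction and friction. While another drawer is out the interlock stops it after about 5 mm; it is free once the others are home (within about 5 mm).
- drawer_left (a joint): Opening of the left narrow drawer in m: 0 = fully home; starts shut and is to stay shut.
- middle_handle (a point): Centre of the middle drawer's handle (moves with it; axes of the unit): upright steel bar 12 mm wide (y) x 10 mm deep (x) x 50 mm tall, 30 mm clear of the white drawer front on two thin posts. The centre is 136 mm above the bench, the bar's top 161 mm, the unit's top 176 mm. The front is 65 mm wide.
- wide_handle (a point): Centre of the wide drawer's handle: the same upright steel bar at the same height, in the middle of the 99 mm wide front of the drawer on the unit's right as seen from the robot.
- drawer_unit: Fixed drawer unit on a pedestal, 192 deep (x) x 248 wide (y) x 176 mm high: grey case, three white fronts side by side. Origin on the bench; -x points out of the fronts, the way drawers open, to the robot; +y is its left. Handles lie at x = -0.137 when shut; y = +0.086 (narrow, left), +0.018 (narrow, middle), -0.067 (wide). A dish and a timer (under 20 mm tall) lie on the back of its top.

How it is judged:
By the outcome, as a careful person would: the job done as asked, in the order asked, and still so for the second after the job is handed in, with the robot touching nothing.
It also fails if it takes over 45 s, if anything falls off the work surface, if the arm or the gripper's body presses on something with over 40 N, if the wrist force passes 120 N, or if a joint passes its speed limit or range.

ROBOT

A 6-joint arm with a two-finger parallel gripper is mounted at the origin on the work surface; the furniture and walls round the work are solid. World frame = base frame: x ahead of the robot, y to its left, z up, the work surface at z = 0. Lengths are in m, angles in degrees, forces in N, time in s.
With the tool pointing down it reaches from about 0.35 to 0.875 m from the base axis. Payload 4.2 kg.
Tool frame: the origin (TCP) lies on the centre line of the jaws, within the pads' length; the fingertips stand 25 mm ahead of it and the grasp point (between the pads) lies 6 mm ahead of it; z points along the fingers, y is the line along which they close (so a half turn about z gives the same grasp; the last joint's range is limited). The gripper opens to 87 mm and grips with 3 to 60 N. Pads are 19 mm wide; open, the fingers measure 117 mm over their backs; the gripper's body (75 mm by 190 mm) begins 51 mm behind the grasp point.
Start: joints at [54.637, 22.042, 0.453, 0, -68.411, -14.817], TCP at [0.48, 0.4, 0.248] pointing down, gripper open.
Joint ranges: [-179.83, 179.83], [-69.29, 118.12], [-61.27, 80.66], [-181.25, 117.63], [-171.15, -9.14], [-177.46, 177.46]. Speed limits (degrees/s): [159.86, 159.86, 180, 180, 180, 180].

INTERFACE

Orientations are given as a 3x3 rotation matrix whose columns are the frame's x, y, z axes.
In Python, from station import r gives the robot as it stands.
- The arm moves only by the tool move_arm, never from a script. Its argument "series" is a list of rows, each an object with "grip": the opening, from 0 (shut) to 1 (fully open); "xyz": the shift along the tool's x, y, z in mm, a list of three; "angular": the turn, a rotation vector about the tool's x, y, z in rad, a list of three. A call has 1 to 10 rows; each row is the pose to reach, as a shift and turn from the pose commanded when the call began, along the tool's axes at that moment; what a row does not reach only later rows make up. A row lasts 1/10 s, in which the tool goes at most 50 mm and 8.59 degrees, less where a joint would pass 70% of its speed; a pose out of reach is approached as far as the arm can. A call with a gripper value outside its range is refused whole. The fingers move at their own pace and stop on an object; the grip force is fixed at half the most. Time passes only in rows, so rows that repeat a pose let the fingers close. It gives the time, the measured TCP pose, the force, the opening and the grip force at its end, in the units of the state.
- r.sense(): the state, without advancing time (a new reading comes with each control period).
- r.capture(name): name is "scene" or "top" or "wrist"; returns a dict with "img" (480x640x3 uint8, red, green, blue), "camera_matrix" (3x3 intrinsics, pixels), "rvec" (rotation vector, rad) and "tvec" (3), from world to camera coordinates, as OpenCV has them; the wrist camera has in their place "hand_eye" (4x4, takes a point from camera to tool coordinates, whose origin is the TCP and whose axes are the flange's). Camera axes: x right, y down, z forward; pixel columns grow to the right and rows downward; lengths in m; the calibration is good to about 2 mm. A picture is of the moment at which its call begins: read the wrist's pose just before it. There is no depth.
- r.finish_job(): hands the job in; it is judged then, once.
The state is a dict: "time_s": time; "joints": joint angles; "joint_velocities": joint speeds; "effort": joint torques, N m; "tcp_pos": TCP position; "ee_rot": TCP orientation; "wrist_force": force on the tool from outside, world axes, zero at the start; "moment": the same for the moment, N m; "gripper_width": opening from 0.0 (shut) to 1.0 (fully open); "gripper_force": force on a finger pad.
Only numpy, scipy, OpenCV 4.12 (cv2) and the standard library are available. Lean on these libraries where they do the work, as an engineer would, in place of code of your own. Each camera call takes 0.05 s, during which the arm holds its last target. There are 200 camera calls.

## Working session

There is one attempt and no reset: what is moved stays moved. The work goes in short steps, Python scripts to look and compute and a tool call to move; the robot and the scene stay as the last step left them, time stands still between calls to the robot, and variables do not carry over. Pictures are saved under pics/ and viewed, at most 10 in all, crops included, and the job is handed in when it is done.

Besides the shell and the picture viewer there is one more tool, called after ">>>" as name(argument=value, ...) on one line, values as JSON. move_arm: Moves the arm, as the interface text tells. Its arguments: {"type":"object","properties":{"series":{"type":"array"}},"required":["series"]}

```bash
mkdir -p pics; python3 - <<'E'
from station import r
import cv2,numpy as np
s=r.sense();print(s['time_s'],s['tcp_pos'],np.round(s['ee_rot'],3).tolist())
for n in("scene","top"):
    c=r.capture(n);cv2.imwrite(f"pics/{n}0.png",c["img"][:,:,::-1]);np.savez(f"{n}.npz",**c)
E
```

```text
0.0 [0.47960958 0.39992223 0.24645256] [[0.64, -0.768, -0.002], [-0.768, -0.64, -0.001], [0.0, 0.002, -1.0]]
```

View pics/scene0.png

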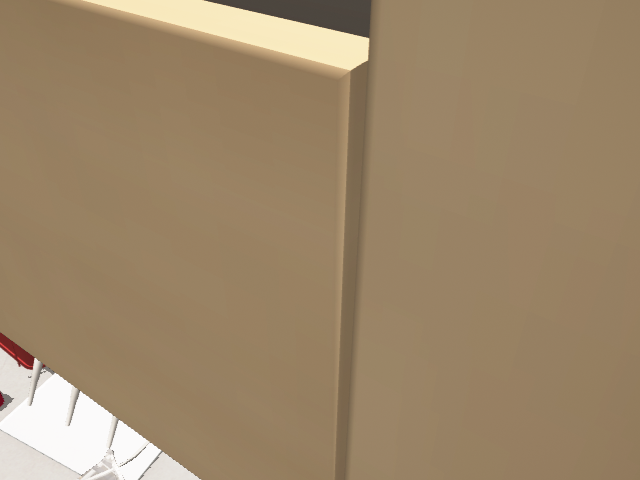

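View pics/top0.png

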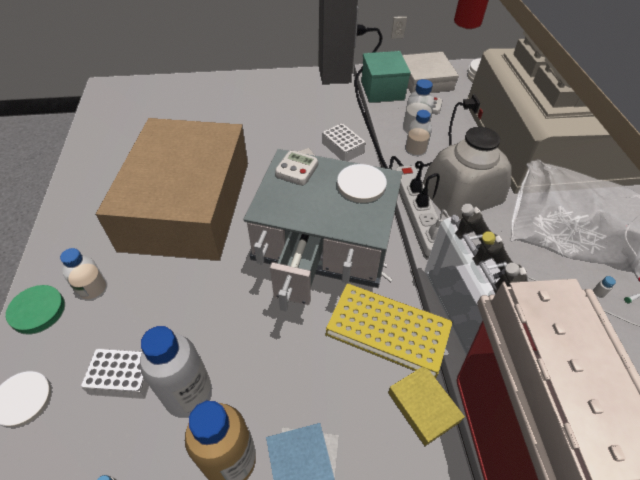

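```bash
cat > h.py <<'E'
import numpy as np,cv2
c=np.load("top.npz");K,rv,tv=c["camera_matrix"],c["rvec"],c["tvec"]
R=cv2.Rodrigues(rv)[0];C=-R.T@tv.reshape(3)
def ray(u,v,z):
    d=R.T@np.linalg.inv(K)@[u,v,1.];return C+d*(z-C[2])/d[2]
def proj(P):return cv2.projectPoints(np.float64(P).reshape(-1,1,3),rv,tv,K,None)[0].reshape(-1,2)
E
python3 - <<'E'
from h import *
im=cv2.imread("pics/top0.png")[140:310,240:410]
cv2.imwrite("pics/crop0.png",cv2.resize(im,None,fx=3.5,fy=3.5,interpolation=cv2.INTER_CUBIC))
print(C,proj([[.48,.4,.25],[.5,0,0],[.5,.1,0],[.6,0,0],[.3,0,0]]))
E
```

```text
[ 0.1320447  -0.13644083  0.7572582 ] [[-146.33169917  313.67767817]
 [ 213.40697046  352.44896674]
 [ 155.66584017  358.37919924]
 [ 215.01555349  303.71459102]
 [ 209.29486389  477.03124984]]
```

View pics/crop0.png

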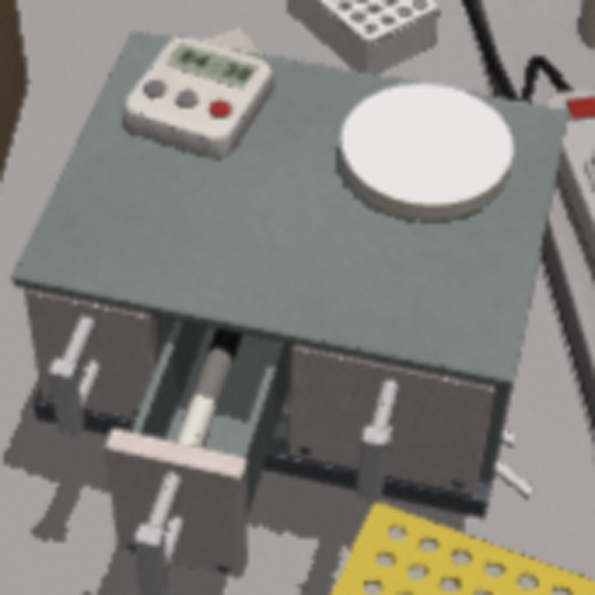

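```bash
python3 - <<'E'
from h import *
f=lambda x,y,z:ray(240+(x+.5)/3.5-.5,140+(y+.5)/3.5-.5,z)
co=np.array([f(*p,.176) for p in[(18,280),(510,380),(567,115),(130,33)]]);print(co.round(4))
fl,fr,br,bl=co
for a,b in((fl,fr),(fl,bl),(fr,br)):print(np.linalg.norm(a-b))
th=[np.degrees(np.arctan2(*(d[1::-1]))) for d in(bl-fl,br-fr)];d=fl-fr;print(th,np.degrees(np.arctan2(-d[0],d[1])),co.mean(0))
# fit: model corners depth 192 width 248
mod=np.array([[-.096,.124],[-.096,-.124],[.096,-.124],[.096,.124]])
from scipy.optimize import least_squares
g=lambda p:(mod@np.array([[np.cos(p[2]),np.sin(p[2])],[-np.sin(p[2]),np.cos(p[2])]])+p[:2]-co[:,:2]).ravel()
s=least_squares(g,[.7,0,0]);print(s.x,np.degrees(s.x[2]),s.fun.round(4))
x,y,t=s.x;A=np.array([[np.cos(t),-np.sin(t)],[np.sin(t),np.cos(t)]])
for n,p in dict(left=(65,366),mid=(152,530),wide=(377,432)).items():
    w=f(*p,.161);print(n,w.round(4),"unit:",(A.T@(w[:2]-[x,y])).round(4))
E
```

```text
[[ 0.6515 -0.0771  0.176 ]
 [ 0.5657 -0.3024  0.176 ]
 [ 0.7388 -0.3703  0.176 ]
 [ 0.8295 -0.1416  0.176 ]]
0.24109826128069997
0.1892906616312438
0.18586888954146435
[np.float64(-19.908159272768156), np.float64(-21.395823781640775)] -20.843772736439956 [ 0.69635182 -0.222852    0.176     ]
[ 0.69635182 -0.222852   -0.36687757] -21.02053607701762 [-0.0003  0.0045 -0.0034 -0.0017  0.0027 -0.0028  0.001   0.    ]
left [ 0.6078 -0.0971  0.161 ] unit: [-0.1277  0.0856]
mid [ 0.5117 -0.1322  0.161 ] unit: [-0.2049  0.0184]
wide [ 0.5536 -0.2391  0.161 ] unit: [-0.1274 -0.0663]
```

```bash
python3 - <<'E'
from h import *
def top(base,cap):
    b=ray(*base,0);z=np.linspace(0,.5,501);P=proj(np.c_[np.tile(b[:2],(501,1)),z]);i=np.argmin(np.linalg.norm(P-cap,axis=1));return b.round(3),z[i],np.linalg.norm(P[i]-cap)
print(top((190,402),(158,340)),top((232,470),(209,412)),top((90,292),(70,257)))
print(top((212,252),(205,190)),top((120,246),(106,214)))
E
```

```text
(array([0.416, 0.036, 0.   ]), np.float64(0.219), np.float64(4.1057287278195815)) (array([ 0.306, -0.034,  0.   ]), np.float64(0.248), np.float64(9.249552696685905)) (array([0.653, 0.241, 0.   ]), np.float64(0.107), np.float64(3.7789665566782014))
(array([0.726, 0.01 , 0.   ]), np.float64(0.17500000000000002), np.float64(10.03135332307247)) (array([0.762, 0.202, 0.   ]), np.float64(0.097), np.float64(2.6391989513217564))
```

>>> move_arm(series=[{"grip":1,"xyz":[0,0,-50],"angular":[0,0,0]},{"grip":1,"xyz":[0,0,-100],"angular":[0,0,0]},{"grip":0.7,"xyz":[0,0,-150],"angular":[0,0,-0.1]},{"grip":0.7,"xyz":[420,310,-150],"angular":[0,0,-0.51]},{"grip":0.7,"xyz":[420,310,-150],"angular":[0,0,-0.51]},{"grip":0.7,"xyz":[420,310,-150],"angular":[0,0,-0.51]},{"grip":0.7,"xyz":[420,310,-150],"angular":[0,0,-0.51]},{"grip":0.7,"xyz":[420,310,-150],"angular":[0,0,-0.51]},{"grip":0.7,"xyz":[420,310,-150],"angular":[0,0,-0.51]},{"grip":0.7,"xyz":[420,310,-150],"angular":[0,0,-0.51]}])

```text
time_s: 1.1
tcp_pos: [0.5001, 0.0489, 0.3973]
ee_rot: [[0.934, -0.357, -0.0], [-0.357, -0.934, 0.0], [-0.0, 0.0, -1.0]]
wrist_force: [1.8, -0.3, -0.5]
gripper_width: 0.702
gripper_force: 0.0
```

>>> move_arm(series=[{"grip":0.7,"xyz":[66,170,0],"angular":[0,0,0]},{"grip":0.7,"xyz":[66,170,0],"angular":[0,0,0]},{"grip":0.7,"xyz":[66,170,0],"angular":[0,0,0]},{"grip":0.7,"xyz":[66,170,0],"angular":[0,0,0]},{"grip":0.7,"xyz":[66,170,40],"angular":[0,0,0]},{"grip":0.7,"xyz":[66,170,90],"angular":[0,0,0]},{"grip":0.7,"xyz":[66,170,100],"angular":[0,0,0]},{"grip":0.7,"xyz":[66,170,100],"angular":[0,0,0]}])

```text
time_s: 1.9
tcp_pos: [0.5009, -0.1316, 0.2964]
ee_rot: [[0.934, -0.357, -0.004], [-0.357, -0.934, -0.001], [-0.004, 0.002, -1.0]]
wrist_force: [0.2, 0.6, 0.9]
gripper_width: 0.7
gripper_force: 0.0
```

```bash
python3 - <<'E'
from station import r
import cv2,numpy as np
s=r.sense();print(s['tcp_pos'],np.round(s['joints'],1))
c=r.capture("wrist");cv2.imwrite("pics/w1.png",c["img"][:,:,::-1]);np.savez("w1.npz",p=s['tcp_pos'],Rt=s['ee_rot'],**c);print(c['hand_eye'].round(3) if hasattr(c['hand_eye'],'round') else c['hand_eye'])
E
```

```text
[ 0.50093575 -0.13164413  0.29639644] [  3.3   9.8  -9.6   0.  -70.9  65.8]
[[ 0.    -0.962 -0.275  0.076]
 [ 1.     0.    -0.     0.   ]
 [ 0.    -0.275  0.962 -0.137]
 [ 0.     0.     0.     1.   ]]
```

View pics/w1.png

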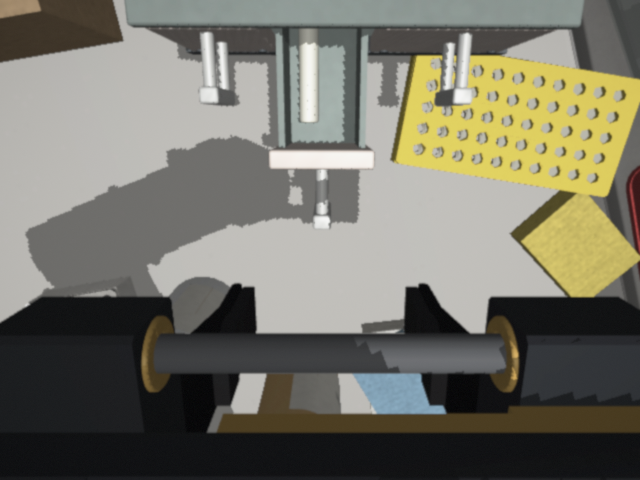

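```bash
python3 - <<'E'
import numpy as np
d=np.load("w1.npz");K=d["camera_matrix"];H=d["hand_eye"];Rt=d["Rt"];p=d["p"]
def f(u,v,z):
    o=Rt@H[:3,3]+p;q=Rt@H[:3,:3]@np.linalg.inv(K)@[u,v,1.];w=o+q*(z-o[2])/q[2];return w.round(4),(Rt.T@(w-p)*1000).round(1)
for n,a in dict(mid=(322,218,.161),mid_lo=(322,227,.161),wide=(456,92,.161),left=(209,91,.161),fl=(270,150,.176),fr=(373,150,.176),casel=(130,24,.176),caser=(582,24,.176)).items():print(n,*f(*a))
E
```

```text
mid [ 0.5141 -0.1318  0.161 ] [ 12.9  -4.8 135.3]
mid_lo [ 0.5085 -0.1297  0.161 ] [  6.8  -4.9 135.4]
wide [ 0.5575 -0.2346  0.161 ] [ 90.1  75.7 135.2]
left [ 0.6108 -0.097   0.161 ] [ 90.7 -71.9 134.9]
fl [ 0.5663 -0.1197  0.176 ] [ 57.2 -34.8 120.1]
fr [ 0.5447 -0.176   0.176 ] [ 57.2  25.5 120.2]
casel [ 0.655  -0.0752  0.176 ] [ 124.2 -108.1  119.7]
caser [ 0.5675 -0.3042  0.176 ] [124.3 137.1 120.3]
```

>>> move_arm(series=[{"grip":0.6,"xyz":[10,-4,0],"angular":[0,0,0]},{"grip":0.6,"xyz":[10,-4,40],"angular":[0,0,0]},{"grip":0.6,"xyz":[10,-4,80],"angular":[0,0,0]},{"grip":0.6,"xyz":[10,-4,110],"angular":[0,0,0]},{"grip":0.6,"xyz":[10,-4,138],"angular":[0,0,0]},{"grip":0.6,"xyz":[10,-4,138],"angular":[0,0,0]},{"grip":0.6,"xyz":[10,-4,138],"angular":[0,0,0]}])

```text
time_s: 2.65
tcp_pos: [0.5145, -0.1313, 0.1614]
ee_rot: [[0.934, -0.357, 0.003], [-0.357, -0.934, -0.001], [0.003, -0.0, -1.0]]
wrist_force: [0.2, -0.9, 0.2]
gripper_width: 0.601
gripper_force: 0.0
```

```bash
python3 - <<'E'
from station import r
import cv2,numpy as np
s=r.sense();print(s['tcp_pos'],np.round(s['wrist_force'],1))
c=r.capture("wrist");cv2.imwrite("pics/w2.png",c["img"][:,:,::-1])
E
```

```text
[ 0.51451421 -0.13128585  0.16144333] [ 0.2 -0.9  0.2]
```

View pics/w2.png

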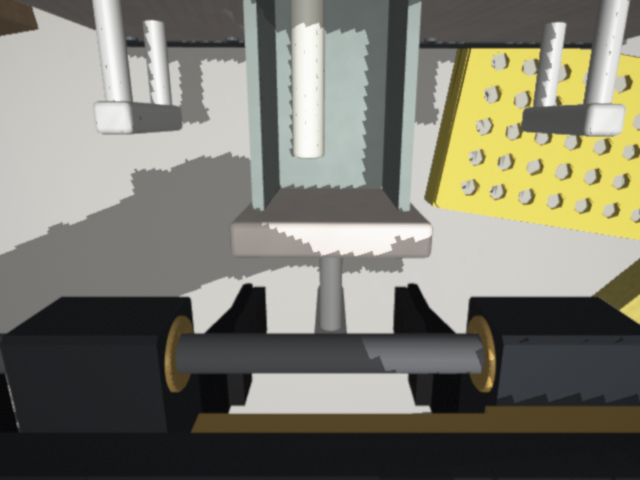

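>>> move_arm(series=[{"grip":0,"xyz":[-1,0,3],"angular":[0,0,0]},{"grip":0,"xyz":[-1,0,3],"angular":[0,0,0]},{"grip":0,"xyz":[-1,0,3],"angular":[0,0,0]},{"grip":0,"xyz":[-1,0,3],"angular":[0,0,0]},{"grip":0,"xyz":[-1,0,3],"angular":[0,0,0]},{"grip":0,"xyz":[-1,0,3],"angular":[0,0,0]},{"grip":0,"xyz":[-1,0,3],"angular":[0,0,0]}])

```text
time_s: 3.4
tcp_pos: [0.5118, -0.1305, 0.1567]
ee_rot: [[0.934, -0.358, 0.001], [-0.358, -0.934, 0.001], [0.001, -0.001, -1.0]]
wrist_force: [0.8, 2.7, 0.5]
gripper_width: 0.134
gripper_force: 30.0
```

>>> move_arm(series=[{"grip":0,"xyz":[15,0,0],"angular":[0,0,0]},{"grip":0,"xyz":[30,0,0],"angular":[0,0,0]},{"grip":0,"xyz":[45,0,0],"angular":[0,0,0]},{"grip":0,"xyz":[60,0,0],"angular":[0,0,0]},{"grip":0,"xyz":[68,0,0],"angular":[0,0,0]},{"grip":0,"xyz":[70,0,0],"angular":[0,0,0]},{"grip":0,"xyz":[72,0,0],"angular":[0,0,0]},{"grip":0,"xyz":[72,0,0],"angular":[0,0,0]}])

```text
time_s: 4.2
tcp_pos: [0.5788, -0.1564, 0.1567]
ee_rot: [[0.934, -0.358, 0.001], [-0.358, -0.934, 0.0], [0.001, -0.001, -1.0]]
wrist_force: [1.1, 2.5, 1.6]
gripper_width: 0.134
gripper_force: 30.0
```

>>> move_arm(series=[{"grip":0,"xyz":[2,0,0],"angular":[0,0,0]},{"grip":0,"xyz":[4,0,0],"angular":[0,0,0]},{"grip":0,"xyz":[5,0,0],"angular":[0,0,0]},{"grip":0,"xyz":[5,0,0],"angular":[0,0,0]}])

```text
time_s: 4.6
tcp_pos: [0.5836, -0.1583, 0.1567]
ee_rot: [[0.934, -0.358, 0.001], [-0.358, -0.934, 0.0], [0.001, -0.0, -1.0]]
wrist_force: [0.8, 4.2, 1.6]
gripper_width: 0.137
gripper_force: 30.0
```

>>> move_arm(series=[{"grip":0,"xyz":[1,0,0],"angular":[0,0,0]},{"grip":0,"xyz":[2,0,0],"angular":[0,0,0]},{"grip":0,"xyz":[3,0,0],"angular":[0,0,0]},{"grip":0,"xyz":[3,0,0],"angular":[0,0,0]}])

```text
time_s: 5.0
tcp_pos: [0.585, -0.1589, 0.1566]
ee_rot: [[0.934, -0.358, -0.003], [-0.358, -0.934, 0.001], [-0.003, -0.0, -1.0]]
wrist_force: [-2.5, 6.2, 6.3]
gripper_width: 0.134
gripper_force: 30.0
```

>>> move_arm(series=[{"grip":0,"xyz":[1,0,0],"angular":[0,0,0]},{"grip":0,"xyz":[2,0,0],"angular":[0,0,0]},{"grip":0,"xyz":[2,0,0],"angular":[0,0,0]},{"grip":0,"xyz":[2,0,0],"angular":[0,0,0]}])

```text
time_s: 5.4
tcp_pos: [0.5851, -0.1589, 0.1567]
ee_rot: [[0.934, -0.358, -0.007], [-0.358, -0.934, 0.002], [-0.007, 0.0, -1.0]]
wrist_force: [-7.3, 11.5, 8.2]
gripper_width: 0.14
gripper_force: 30.0
```

>>> move_arm(series=[{"grip":0.55,"xyz":[-2,0,0],"angular":[0,0,0]},{"grip":0.55,"xyz":[-3,0,0],"angular":[0,0,0]},{"grip":0.55,"xyz":[-3,0,0],"angular":[0,0,0]},{"grip":0.55,"xyz":[-3,0,0],"angular":[0,0,0]},{"grip":0.55,"xyz":[-3,0,-30],"angular":[0,0,0]},{"grip":0.55,"xyz":[-3,0,-70],"angular":[0,0,0]},{"grip":0.55,"xyz":[-3,40,-90],"angular":[0,0,0]},{"grip":0.55,"xyz":[-3,83,-90],"angular":[0,0,0]},{"grip":0.55,"xyz":[-3,83,-90],"angular":[0,0,0]},{"grip":0.55,"xyz":[-3,83,-90],"angular":[0,0,0]}])

```text
time_s: 6.4
tcp_pos: [0.5549, -0.2379, 0.2463]
ee_rot: [[0.933, -0.36, -0.0], [-0.36, -0.933, 0.0], [-0.0, 0.0, -1.0]]
wrist_force: [-0.2, 0.4, 0.0]
gripper_width: 0.552
gripper_force: 0.0
```

```bash
python3 - <<'E'
from station import r
import cv2,numpy as np
s=r.sense();print(s['tcp_pos'],np.round(s['wrist_force'],1))
p=np.array(s['tcp_pos']);Rt=np.array(s['ee_rot'])
c=r.capture("wrist");w=c["img"][:,:,::-1];t=r.capture("top")["img"][:,:,::-1]
cv2.imwrite("pics/w3.png",np.hstack([cv2.resize(w,(440,330)),cv2.resize(t[130:310,230:410],(330,330))]))
E=np.array([0.585,-0.159,.161]);print("mid rel",Rt.T@(E-p)*1000)
E
```

```text
[ 0.55488761 -0.23787716  0.24632053] [-0.2  0.4  0. ]
mid rel [ -0.26011943 -84.43940973  85.31045578]
```

View pics/w3.png

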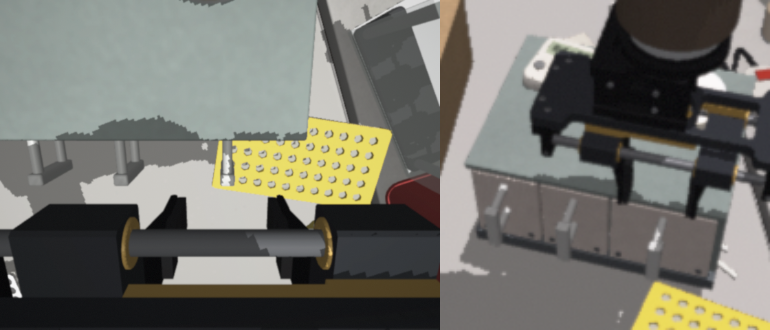

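The middle drawer is flush, and the wide handle (wrist view 227,165) is centred between the fingers (centre ≈228). Now I'll descend and grip.

>>> move_arm(series=[{"grip":0.55,"xyz":[0,0,40],"angular":[0,0,0]},{"grip":0.55,"xyz":[0,0,70],"angular":[0,0,0]},{"grip":0.55,"xyz":[0,0,90],"angular":[0,0,0]},{"grip":0.55,"xyz":[0,0,90],"angular":[0,0,0]},{"grip":0,"xyz":[0,0,90],"angular":[0,0,0]},{"grip":0,"xyz":[0,0,90],"angular":[0,0,0]},{"grip":0,"xyz":[0,0,90],"angular":[0,0,0]},{"grip":0,"xyz":[0,0,90],"angular":[0,0,0]},{"grip":0,"xyz":[0,0,90],"angular":[0,0,0]},{"grip":0,"xyz":[0,0,90],"angular":[0,0,0]}])

```text
time_s: 7.5
tcp_pos: [0.555, -0.2382, 0.1572]
ee_rot: [[0.934, -0.357, -0.001], [-0.357, -0.934, -0.002], [0.0, 0.002, -1.0]]
wrist_force: [-1.3, -6.1, 1.4]
gripper_width: 0.133
gripper_force: 30.0
```

>>> move_arm(series=[{"grip":0,"xyz":[-6,0,0],"angular":[0,0,0]},{"grip":0,"xyz":[-18,0,0],"angular":[0,0,0]},{"grip":0,"xyz":[-30,0,0],"angular":[0,0,0]},{"grip":0,"xyz":[-42,0,0],"angular":[0,0,0]},{"grip":0,"xyz":[-54,0,0],"angular":[0,0,0]},{"grip":0,"xyz":[-66,0,0],"angular":[0,0,0]},{"grip":0,"xyz":[-76,0,0],"angular":[0,0,0]},{"grip":0,"xyz":[-83,0,0],"angular":[0,0,0]},{"grip":0,"xyz":[-87,0,0],"angular":[0,0,0]},{"grip":0,"xyz":[-87,0,0],"angular":[0,0,0]}])

```text
time_s: 8.5
tcp_pos: [0.4731, -0.2065, 0.1572]
ee_rot: [[0.934, -0.358, -0.001], [-0.358, -0.934, -0.001], [-0.001, 0.002, -1.0]]
wrist_force: [-3.3, -4.2, 3.2]
gripper_width: 0.134
gripper_force: 30.0
```

>>> move_arm(series=[{"grip":0,"xyz":[-1,0,0],"angular":[0,0,0]},{"grip":0,"xyz":[-2,0,0],"angular":[0,0,0]},{"grip":0,"xyz":[-2,0,0],"angular":[0,0,0]},{"grip":0.55,"xyz":[-2,0,0],"angular":[0,0,0]},{"grip":0.55,"xyz":[-2,0,0],"angular":[0,0,0]},{"grip":0.55,"xyz":[-2,0,0],"angular":[0,0,0]},{"grip":0.55,"xyz":[-2,0,-20],"angular":[0,0,0]},{"grip":0.55,"xyz":[-2,0,-60],"angular":[0,0,0]},{"grip":0.55,"xyz":[-2,0,-110],"angular":[0,0,0]},{"grip":0.55,"xyz":[-2,0,-160],"angular":[0,0,0]}])

```text
time_s: 9.5
tcp_pos: [0.472, -0.2045, 0.3181]
ee_rot: [[0.934, -0.357, -0.001], [-0.357, -0.934, 0.0], [-0.001, -0.0, -1.0]]
wrist_force: [1.8, -0.2, 0.3]
gripper_width: 0.542
gripper_force: 0.0
```

>>> move_arm(series=[{"grip":0.55,"xyz":[0,0,0],"angular":[0,0,0]},{"grip":0.55,"xyz":[0,0,0],"angular":[0,0,0]},{"grip":0.55,"xyz":[0,0,0],"angular":[0,0,0]}])

```text
time_s: 9.8
tcp_pos: [0.4717, -0.2045, 0.3152]
ee_rot: [[0.934, -0.358, -0.002], [-0.358, -0.934, 0.001], [-0.002, -0.0, -1.0]]
wrist_force: [-0.0, 0.5, -0.5]
gripper_width: 0.548
gripper_force: 0.0
```

```bash
python3 - <<'E'
from station import r
import cv2,numpy as np
w=r.capture("wrist")["img"][:,:,::-1];t=r.capture("top")["img"][:,:,::-1]
cv2.imwrite("pics/w4.png",np.hstack([cv2.resize(w,(400,300)),cv2.resize(t,(400,300))]))
E
```

```text
(no output)
```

View pics/w4.png

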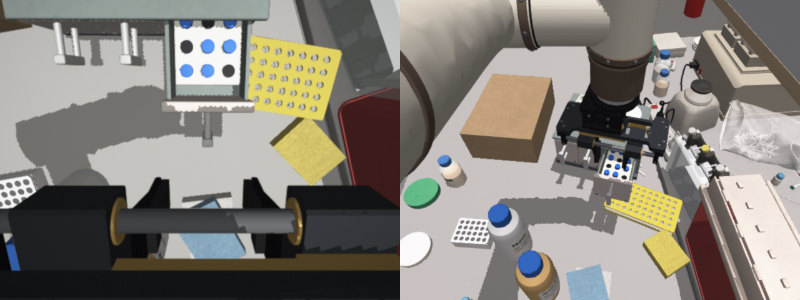

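The wide drawer is out with its tube rack exposed (wrist view 207,50). The left and middle handles are level at home (65,58 and 132,58), and the arm is clear.

```bash
python3 -c "
from station import r
print(r.finish_job())"
```

```text
the job is handed in; nothing more can be done
None
```

I handed the job in at about 10 s: the middle drawer is pushed home to its stop, the wide drawer is pulled about 88–90 mm out with its tube rack in reach, the left drawer stayed shut, and the arm is clear of everything.

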